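Clear, unlatch and hold open the pin polisher's cover

TASK

I want to reach into the pin polisher's bowl with both hands. Take the ring mandrel off its cover and lay it in both notches of its wooden rest (either way round); then tug the cover up by its handle to feel whether the catch has caught, without touching the catch first, and if it has, push the catch's thumb slide to the left to free it. Lift the cover by its handle about half-way (some 40 degrees), finish while still holding it there, because it falls shut by itself, and leave the other things on the bench alone.

Things in the scene. Friction and masses are not known exactly. Their poses are not given: they have to be found in the camera images.
- mandrel_mid (a point): steel ring mandrel, a smooth taper 200 mm long (11 mm diameter at the tip, 25 at the grip) with a six-sided dark wood grip 80 mm long, 28 across flats; 0.3 to 0.5 kg; starts lying across the polisher's cover. Point: on its axis 115 mm from the tip, 19 mm thick there, 10 mm above the cover; it balances 10 to 25 mm nearer the grip. x runs from grip to tip (true axis within 3 degrees), z up at the start
- mandrel: the whole ring mandrel; origin 10 mm below mandrel_mid, same axes
- rest_notches (a point): the mandrel's rest, fixed: two light wood uprights, 12 mm thick, 50 mm wide, 130 mm apart, each with a 90 degree V notch 20 mm deep, on a foot 160 x 56 mm. Point: half-way between the notches, level with their bottoms, 70 mm above the bench. x runs through both notches (uprights at x = -65 and 65 mm), z up. Seated and centred, mandrel_mid is 13 mm above this point, the thick end slightly higher
- polisher: pin polisher, a grey bench machine 320 mm deep (x), 300 mm wide (y), fixed; origin at its underside. x points to its back (away from the robot), y to the left seen from the robot. A front deck 55 mm deep, 110 mm above the bench, carries the thumb slide on the left and an unused timer knob, switch and lamp on the right; behind it is the flat cover, 258 x 296 mm, top 140 mm above the bench
- cover_handle (a point): middle of the cover's steel D handle: round bar 12 mm in diameter along this point's y, 100 mm between its posts, its centre 35 mm above the cover's top and 22 mm behind the cover's front edge (the edge by the robot). Axes turn with the cover; shut, they are the polisher's
- cover_hinge (a point): middle of the cover's hinge line at the back of the polisher, 114 mm above the bench; the hinge axis is y. Fixed, axes as the polisher's. With the cover shut the handle bar is 238 mm in front of it (-x) and 61 mm above it
- cover_angle (a joint): angle of the cover, rad: 0 shut, grows as the front rises, stop at 1.3. About 5 N at the handle lifts it; it has no stay and falls shut when let go. With the catch caught it rises only about 0.01 rad (2 to 3 mm at the handle) and stops dead; otherwise it swings up freely. Nothing outside shows which
- cover: the cover with its handle; origin on the hinge line
- slide_grip (a point): thumb slide of the cover's catch: black upright grip 24 mm (x) by 16 mm (y), top 29 mm above the front deck, on a dark steel plate, 51 mm in front of the handle bar and 75 mm left of its middle seen from the robot. Point: the grip's middle, 18 mm above the deck. It slides to +y (left); axes as the polisher's
- catch_slide (a joint): travel of the thumb slide, m: 0 to 0.026, growing to the left (+y). It starts within 3 mm of 0 whether or not the catch has caught. Pushed fully left it draws the catch's hidden tongue off the cover. It needs 2 to 4 N, has no spring, and slide and tongue stay where they are left
- pliers: small pliers, 150 mm, lying on the bench; leave alone
- hammer: hammer, 240 mm, lying on the bench; leave alone
- dish: white dish, 52 mm across, 18 mm high, beside the mandrel's rest; leave alone
- ring_blank: brass ring, 22 mm across, 7 mm high, beside the mandrel's rest; leave alone
- bench_block: steel block 60 x 60 x 20 mm on the bench; leave alone
- file: flat file, 235 mm, on the bench; leave alone
- burr_pot: small glass jar, 55 mm high, on the bench; leave alone

How it is judged:
By the outcome, as a careful person would: the job done as asked, in the order asked, and still so for the second after the job is handed in, while the arm keeps its last pose, push and grip.
It also fails if it takes over 72 s, if anything falls off the work surface, if the arm or the gripper's body presses on something with over 40 N, if the wrist force passes 120 N, or if a joint passes its speed limit or range.

ROBOT

A 6-joint arm with a two-finger parallel gripper is mounted at the origin on the work surface. World frame = base frame: x ahead of the robot, y to its left, z up, the work surface at z = 0. Lengths are in mm, angles in rad, forces in N, time in s.
With the tool pointing down it reaches from about 350 to 875 mm from the base axis. Payload 4.2 kg.
Tool frame: the origin (TCP) lies at the very end of the fingers, on their centre line; the grasp point (between the pads) lies 19 mm behind it (arm.pinch_z is the distance from the TCP to the grasp point, in mm); x points along the fingers, y is the direction in which the jaws open and shut, and the axes are right-handed (so a half turn about x gives the same grasp; the last joint's range is limited). The gripper opens to 85 mm and grips with 20 to 120 N. Pads are 22 mm wide; open, the fingers measure 114 mm over their backs; the gripper's body (76 mm by 85 mm) begins 54 mm behind the grasp point. The pads swing forward as they close: fully open they stand 13 mm farther back than shut.
Start: joints at [1.431, 0.385, 0.008, 0, -1.194, -0.259], TCP at [242.662, 575.946, 231.312] pointing down, gripper open.
Joint ranges: [-3.14, 3.14], [-1.21, 2.06], [-1.07, 1.41], [-3.16, 2.05], [-2.99, -0.16], [-3.1, 3.1]. Speed limits (rad/s): [2.79, 2.79, 3.14, 3.14, 3.14, 3.14].

INTERFACE

Orientations are given as a unit quaternion [x, y, z, w].
In Python, from bench import arm gives the robot as it stands.
- The arm moves only by the tool drive_tool, never from a script. Its argument "motion" is a list of rows, each a list of 4 numbers: the shift along the tool's x, y, z in mm, then the turn about the tool's x in degrees. In form: [[dx, dy, dz, spin], ...]. A call has 1 to 10 rows; each row shifts and turns the commanded pose from where the row before left it, along the tool's axes as they then stand; what a row does not reach is not made up. A row lasts 1/12 s, in which the tool goes at most 41.7 mm and 7.16 degrees, less where a joint would pass 70% of its speed; a pose out of reach is approached as far as the arm can. A call with a gripper value outside its range is refused whole. "grip" is the finger opening in mm, from 0 to 85.4, set as the call begins (left out, the last holds). The fingers move at their own pace and stop on an object; the grip force is fixed at half the most. Time passes only in rows, so rows that do not move let the fingers close. It gives the time, the measured TCP pose, the force and the opening at its end, in the units of the state.
- arm.read_state(): the state, without advancing time (a new reading comes with each control period).
- arm.get_image(name): name is "scene" or "top" or "wrist"; returns the picture (384x512x3 uint8, red, green, blue); there is no depth.
- arm.calibration(name): a dict with "K" (3x3 intrinsics, pixels), "distortion" ([k1, k2, p1, p2, k3] as OpenCV has them; the pictures are not rectified), "eye" and "attitude" of the camera in the world; the wrist camera has in their place "T_tool_cam" (4x4, takes a point from camera to tool coordinates, whose origin is the TCP and whose axes are the tool frame's). Camera axes: x right, y up, looking along -z (the intrinsics and any distortion apply to the point x, -y, -z); pixel columns grow to the right and rows downward; lengths in mm; the calibration is good to about 2 mm. A picture is of the moment at which its call begins: read the wrist's pose just before it. calibration takes no time and is no camera call.
- arm.job_done(): hands the job in, once; it reports no verdict.
The state is a dict: "clock": time; "joints": joint angles; "joint_vel": joint speeds; "joint_efforts": joint torques, N m; "position": TCP position; "ee_rot": TCP orientation; "contact_force": force on the tool from outside, world axes, zero at the start; "wrist_torque": the same for the moment, N m; "gripper_width": finger opening in mm.
Only numpy, scipy, OpenCV 4.12 (cv2) and the standard library are available. Lean on these libraries where they do the work, as an engineer would, in place of code of your own. Each camera call takes 0.05 s, during which the arm holds its last target. There are 200 camera calls.

## Working session

There is one attempt and no reset: what is moved stays moved. The work goes in short steps, Python scripts to look and compute and a tool call to move; the robot and the scene stay as the last step left them, time stands still between calls to the robot, and variables do not carry over. Pictures are saved under pics/ and viewed, about 8 in all and at most 12, crops included, and the job is handed in when it is done.

Besides the shell and the picture viewer there is one more tool, called after "Call:" by a JSON object that holds its "api" and its "payload", one argument or row to a line. drive_tool: Moves the arm, as the interface text tells. Its arguments: {"type":"object","properties":{"motion":{"type":"array"},"grip":{"type":"number"}},"required":["motion"]}

```bash
mkdir -p pics; ls; cat > h.py <<'E'
import numpy as np,cv2
from scipy.spatial.transform import Rotation as R
from bench import arm
def cam(n,st=None):
    c=arm.calibration(n); K=np.array(c["K"],float); d=np.array(c["distortion"],float)
    if n=="wrist":
        T=np.array(c["T_tool_cam"]); st=st or arm.read_state()
        Rt=R.from_quat(st["ee_rot"]).as_matrix()
        return K,d,Rt@T[:3,3]+np.array(st["position"]),Rt@T[:3,:3]
    a=np.array(c["attitude"],float)
    return K,d,np.array(c["eye"],float),(a if a.shape==(3,3) else R.from_quat(a).as_matrix())
def ray(C,p):
    K,d,e,A=C
    u=cv2.undistortPoints(np.array(p,float).reshape(-1,1,2),K,d).reshape(-1,2)
    return e,(np.c_[u[:,0],-u[:,1],-np.ones(len(u))])@A.T
def onz(C,p,z):
    e,r=ray(C,p); return e+r*((z-e[2])/r[:,2])[:,None]
def proj(C,P):
    K,d,e,A=C
    q=(np.atleast_2d(P)-e)@A; q=q*[1,-1,-1]
    return cv2.projectPoints(q,np.zeros(3),np.zeros(3),K,d)[0].reshape(-1,2)
def snap(n,f):
    st=arm.read_state(); im=arm.get_image(n); cv2.imwrite("pics/"+f,im[:,:,::-1]); return cam(n,st),im
E
python3 - <<'E'
from h import *
for n in ("top","scene"):
    C,im=snap(n,n+"0.png"); print(n,C[0].tolist(),C[1],C[2],C[3].round(3).tolist())
a=cv2.imread("pics/top0.png");b=cv2.imread("pics/scene0.png")
print(arm.calibration("wrist")["T_tool_cam"],arm.read_state(),arm.pinch_z)
E
```

```text
pics
top [[382.0669770310609, 0.0, 252.45489151422288], [0.0, 382.0669770310609, 192.1295258423452], [0.0, 0.0, 1.0]] [-0.09866217  0.          0.          0.          0.        ] [ 431.0710374   -27.19620086 1433.65146393] [[-0.029, 0.996, -0.085], [-1.0, -0.028, 0.01], [0.007, 0.085, 0.996]]
scene [[409.582711368349, 0.0, 255.24860339028325], [0.0, 409.582711368349, 190.13473124388494], [0.0, 0.0, 1.0]] [-0.06250571  0.          0.          0.          0.        ] [1005.49099309 -904.3433872   908.81505337] [[0.887, -0.276, 0.369], [0.461, 0.546, -0.699], [-0.008, 0.791, 0.612]]
[[ 4.02578582e-04  2.76607925e-01 -9.60982775e-01 -1.41575074e+02]
 [ 9.99999380e-01  8.85906597e-04  6.73921671e-04  5.46570903e-02]
 [ 1.03775305e-03 -9.60982451e-01 -2.76607397e-01 -7.02048471e+01]
 [ 0.00000000e+00  0.00000000e+00  0.00000000e+00  1.00000000e+00]] {'clock': 0.1, 'joints': array([ 1.43061919e+00,  3.85463157e-01,  6.74824561e-03, -4.31374702e-04,
       -1.19397142e+00, -2.58618679e-01]), 'joint_vel': array([ 0.00045165, -0.00203047,  0.00230897,  0.00176026, -0.00055489,
        0.00085842]), 'joint_efforts': array([-4.47579305e-04, -3.93318951e+01,  1.88929868e+01,  4.19790030e+00,
       -2.58908804e-03,  7.31495334e-06]), 'position': array([242.46505618, 575.48710922, 230.33588278]), 'ee_rot': array([-0.69298275,  0.14079366,  0.69318667,  0.13944279]), 'contact_force': array([ 0.96062996, -0.84861356,  0.40755855]), 'wrist_torque': array([0.01923421, 0.04289815, 0.02398704]), 'gripper_width': 85.20448151866078} 18.700000000000003
```

View pics/top0.png

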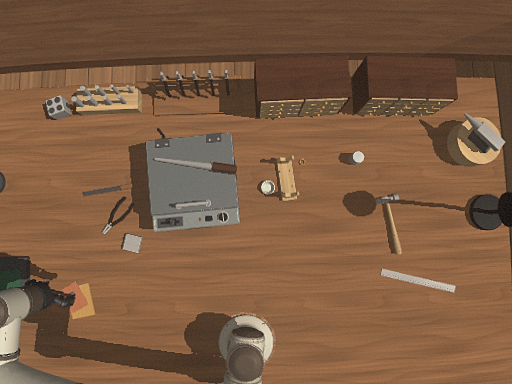

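View pics/scene0.png

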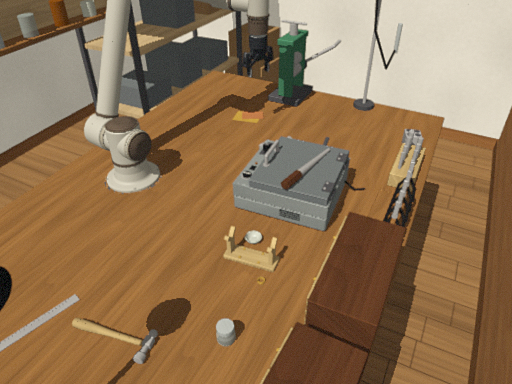

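Top view: mandrel tip at about (153,159), grip end (236,169); handle about (175–211, 204); thumb slide about (168,222); rest uprights about (282,158) and (288,198); dish (267,187), ring (302,161). The scene view agrees: the mandrel lies across the cover and the rest is to the robot's right.

```bash
python3 - <<'E'
from h import *
C=cam("top")
def f(n,p,z): print(n,onz(C,[p],z)[0].round(0))
f("tip",(153,159),147);f("gripend",(236,169),154)
f("coverBL",(147,140),140);f("coverBR",(233,134),140);f("deckFL",(154,230),110);f("deckFR",(239,223),110)
f("handleL",(175,206),175);f("handleR",(211,203),175);f("slide",(168,222),128)
f("rest1",(282,158),85);f("rest2",(288,198),85);f("dish",(267,187),18);f("ring",(302,161),7)
im=cv2.imread("pics/top0.png")
cv2.imwrite("pics/c1.png",cv2.resize(im[110:250,130:330],None,fx=4,fy=4,interpolation=cv2.INTER_CUBIC))
E
```

```text
tip [664. 297. 147.]
gripend [620.  14. 154.]
coverBL [733. 320. 140.]
coverBR [744.  21. 140.]
deckFL [422. 305. 110.]
deckFR [438.   9. 110.]
handleL [500. 218. 175.]
handleR [506.  98. 175.]
slide [448. 252. 128.]
rest1 [ 665. -150.   85.]
rest2 [ 522. -166.   85.]
dish [569. -96.  18.]
ring [ 666. -232.    7.]
```

View pics/c1.png

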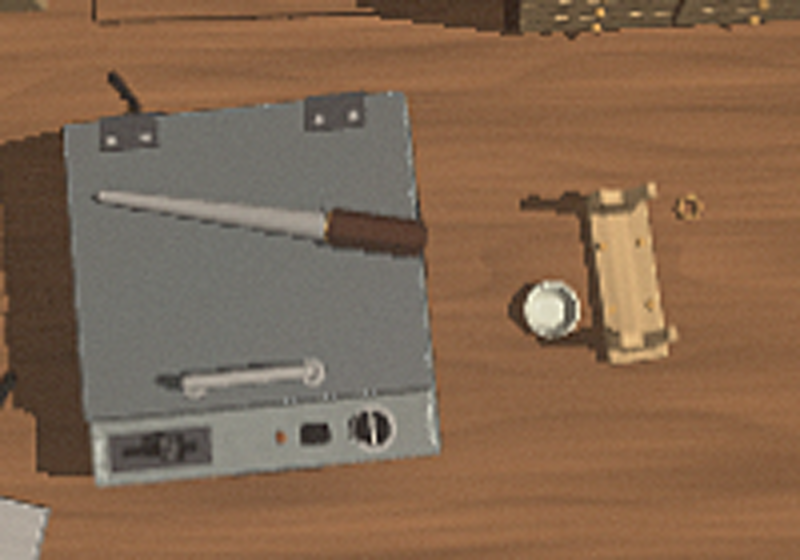

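The crop shows the polisher yawed about +2.7° and the rest's axis at about 6°. The mandrel's axis is about 81° from x. Next I plan the hover over the mandrel.

```bash
cat >> h.py <<'E'
def yaw(st=None):  # heading of tool y in world, deg
    M=R.from_quat((st or arm.read_state())["ee_rot"]).as_matrix(); return np.degrees(np.arctan2(M[1,1],M[0,1]))
def plan(P=None,yw=None,st=None):
    """remaining motion: tool-axis shift at present attitude, and spin"""
    st=st or arm.read_state(); M=R.from_quat(st["ee_rot"]).as_matrix()
    s=0 if yw is None else (yaw(st)-yw+90)%180-90   # spin about tool x (down): + spin lowers heading
    print("pos",np.round(st["position"],1),"yaw %.1f"%yaw(st),"F",np.round(st["contact_force"],1),"w %.1f"%st["gripper_width"],"t %.2f"%st["clock"])
    if P is not None: print("tool shift",np.round(M.T@(np.array(P)-st["position"]),1),"spin %.1f"%s)
E
python3 - <<'E'
from h import *
M=R.from_quat(arm.read_state()["ee_rot"]).as_matrix();print(M.round(4))
plan([620,170,270],-9)
E
```

```text
[[-7.000e-04 -3.885e-01 -9.215e-01]
 [-1.800e-03 -9.215e-01  3.885e-01]
 [-1.000e+00  1.900e-03 -1.000e-04]]
pos [242.5 575.5 230.3] yaw -112.9 F [ 1.  -0.8  0.4] w 85.2 t 0.10
tool shift [ -39.2  227.1 -505.4] spin 76.1
```

Call:
{"api": "drive_tool", "payload": {
  "motion": [
    [-10,16,-36,0],
    [-10,16,-36,0],
    [-5,16,-36,0],
    [-5,16,-36,0],
    [-5,16,-36,0],
    [-5,16,-36,0],
    [0,16,-36,0],
    [0,16,-36,0],
    [0,16,-36,0],
    [0,16,-36,0]
  ],
  "grip": 60
}}

```text
clock: 0.93
position: [513.0, 287.0, 271.1]
ee_rot: [-0.693, 0.14, 0.693, 0.14]
contact_force: [0.9, 0.9, -0.3]
gripper_width: 60.0
```

Call:
{"api": "drive_tool", "payload": {
  "motion": [
    [0,16,-36,0],
    [0,16,-36,0],
    [0,16,-36,0],
    [0,18,-36,0],
    [0,0,0,7],
    [0,0,0,7],
    [0,0,0,7],
    [0,0,0,7],
    [0,0,0,7],
    [0,0,0,7]
  ]
}}

```text
clock: 1.77
position: [619.1, 171.8, 270.6]
ee_rot: [-0.595, 0.381, 0.596, 0.381]
contact_force: [-0.3, 0.9, -0.4]
gripper_width: 59.9
```

Call:
{"api": "drive_tool", "payload": {
  "motion": [
    [0,0,0,7],
    [0,0,0,7],
    [0,0,0,7],
    [0,0,0,7],
    [0,0,0,6],
    [0,0,0,0],
    [0,0,0,0],
    [0,0,0,0]
  ]
}}

```text
clock: 2.43
position: [619.2, 171.9, 271.0]
ee_rot: [-0.46, 0.537, 0.461, 0.536]
contact_force: [-0.0, -0.1, -0.5]
gripper_width: 60.1
```

```bash
python3 - <<'E'
from h import *
plan([620,170,270],171)
C,im=snap("wrist","w1.png")
print(proj(C,[[664,297,147],[646,183,150],[620,14,154],[503,158,175],[448,252,128]]).round(0))
E
```

```text
pos [619.2 171.9 271. ] yaw 171.3 F [-0.  -0.1 -0.5] w 60.1 t 2.43
tool shift [ 1.  -1.  -1.8] spin 0.3
[[230. 309.]
 [227. 202.]
 [222. -11.]
 [397. 156.]
 [431. 231.]]
```

View pics/w1.png

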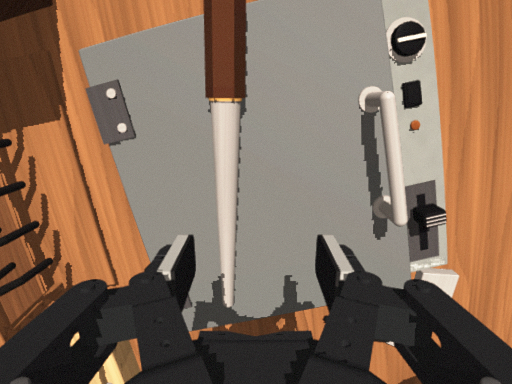

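The wrist view shows the steel taper running from the ferrule at (226,100) to the tip at about (228,306). The handle bar runs from (388,95) to (398,220), and the slide grip is near (432,215). These match the projections from the top view.

```bash
python3 - <<'E'
from h import *
C=cam("wrist"); im=cv2.imread("pics/w1.png")
g=im.min(2).astype(int)
def mid(row,a,b,t=150):
    c=np.where(g[row,a:b]>t)[0]+a; return (c[0]+c[-1])/2,row,c[-1]-c[0]+1
for r in (105,130,160,190,220,250,280,300): print(mid(r,195,260))
col=np.where(g[90:330,227]>150)[0]+90; print("rows",col[0],col[-1])
p=[mid(r,195,260)[:2] for r in (110,270)]
A=onz(C,[p[0]],152)[0];B=onz(C,[p[1]],148)[0]; d=(B-A)[:2]; print(A,B,"axis",np.degrees(np.arctan2(d[1],d[0])))
F=onz(C,[(226.5,col[0])],154)[0];T=onz(C,[(228,col[-1])],147)[0];print("ferrule",F,"tip",T,np.linalg.norm(F-T))
u=d/np.linalg.norm(d); 
for s in (115,132): print(s,T[:2]-u*s, F[:2]+u*(200-s))
# handle, slide
h=onz(C,[(388,95),(398,220)],178); print("handle",h,h.mean(0),np.degrees(np.arctan2(*(h[1]-h[0])[[1,0]])))
print("slide top",onz(C,[(432,212)],139))
E
```

```text
(np.float64(224.0), 105, np.int64(25))
(np.float64(224.5), 130, np.int64(22))
(np.float64(224.5), 160, np.int64(20))
(np.float64(225.5), 190, np.int64(18))
(np.float64(225.5), 220, np.int64(16))
(np.float64(226.0), 250, np.int64(13))
(np.float64(227.5), 280, np.int64(10))
(np.float64(227.5), 300, np.int64(8))
rows 103 306
[634.51789079 103.18511281 152.        ] [660.15208471 251.3977765  148.        ] axis 80.18745472491547
ferrule [631.32719858  98.01966037 154.        ] tip [665.96835444 293.31349714 147.        ] 198.46584683653884
115 [646.36944995 179.99587741] [645.81334537 181.77616192]
132 [643.47222059 163.2445771 ] [642.91611601 165.02486161]
handle [[509.57937172 110.17075394 178.        ]
 [505.13034692 211.3925871  178.        ]] [507.35485932 160.78167052 178.        ] 92.51671376740832
slide top [[453.74564122 226.64514571 139.        ]]
```

```bash
python3 - <<'E'
from h import *
plan([643.2,164,144],170.3)
E
```

```text
pos [619.3 171.9 271.1] yaw 171.3 F [ 0.1 -0.1 -0.3] w 60.0 t 2.48
tool shift [127.1 -24.9  -4.2] spin 1.0
```

Call:
{"api": "drive_tool", "payload": {
  "motion": [
    [0,-12.5,-2,1],
    [0,-12.5,-2,0],
    [30,0,0,0],
    [30,0,0,0],
    [30,0,0,0],
    [15,0,0,0],
    [10,0,0,0],
    [6,0,0,0],
    [4,0,0,0],
    [2,0,0,0]
  ]
}}

```text
clock: 3.32
position: [643.9, 164.2, 144.9]
ee_rot: [-0.456, 0.54, 0.455, 0.541]
contact_force: [-0.7, -0.4, 0.0]
gripper_width: 60.3
```

Call:
{"api": "drive_tool", "payload": {
  "motion": [
    [0,0,0,0],
    [0,0,0,0],
    [0,0,0,0]
  ]
}}

```text
clock: 3.57
position: [643.9, 164.2, 145.5]
ee_rot: [-0.456, 0.54, 0.455, 0.542]
contact_force: [-0.6, -1.0, 0.4]
gripper_width: 60.0
```

Call:
{"api": "drive_tool", "payload": {
  "motion": [
    [0,0,0,0],
    [0,0,0,0],
    [0,0,0,0],
    [0,0,0,0],
    [0,0,0,0],
    [0,0,0,0],
    [0,0,0,0],
    [0,0,0,0]
  ],
  "grip": 8
}}

```text
clock: 4.23
position: [643.6, 164.0, 144.9]
ee_rot: [-0.455, 0.541, 0.455, 0.541]
contact_force: [-1.2, 0.0, 3.8]
gripper_width: 18.1
```

```bash
python3 - <<'E'
from h import *
plan([643.2,164,230],170.3)
C,im=snap("wrist","w2.png")
E
```

```text
pos [643.6 164.  144.9] yaw 170.2 F [-1.2  0.   3.8] w 18.1 t 4.23
tool shift [-85.1   0.3  -0.1] spin -0.1
```

View pics/w2.png

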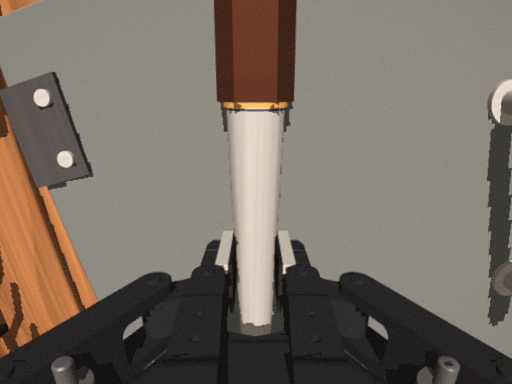

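The fingers close on the taper in view, just ahead of the ferrule at (255,105). The opening of 18.1 mm is under the 20 mm diameter, and the push on the tool is upward, so the tips sit above the axis. I'll regrip lower.

Call:
{"api": "drive_tool", "payload": {
  "motion": [
    [0,0,0,0],
    [0,0,0,0],
    [0,0,0,0],
    [0,0,0,0],
    [2,0,0,0],
    [2,0,0,0],
    [0,0,0,0],
    [0,0,0,0]
  ],
  "grip": 34
}}

```text
clock: 4.95
position: [643.2, 163.9, 139.9]
ee_rot: [-0.455, 0.541, 0.455, 0.541]
contact_force: [-0.7, 0.1, -0.2]
gripper_width: 34.4
```

Call:
{"api": "drive_tool", "payload": {
  "motion": [
    [0,0,0,0],
    [0,0,0,0],
    [0,0,0,0],
    [0,0,0,0],
    [0,0,0,0],
    [0,0,0,0],
    [0,0,0,0],
    [0,0,0,0]
  ],
  "grip": 8
}}

```text
clock: 5.62
position: [643.6, 163.9, 140.6]
ee_rot: [-0.455, 0.541, 0.455, 0.541]
contact_force: [-0.1, -0.0, 2.1]
gripper_width: 18.1
```

Call:
{"api": "drive_tool", "payload": {
  "motion": [
    [-3,0,0,0],
    [-5,0,0,0],
    [-7,0,0,0],
    [-10,0,0,0],
    [-15,0,0,0],
    [-20,0,0,0],
    [-20,0,0,0],
    [-10,0,0,0],
    [0,0,0,0],
    [0,0,0,0]
  ]
}}

```text
clock: 6.45
position: [643.1, 164.2, 230.5]
ee_rot: [-0.455, 0.541, 0.455, 0.541]
contact_force: [-1.2, 0.1, -4.6]
gripper_width: 18.4
```

```bash
python3 - <<'E'
from h import *
st=arm.read_state(); print(st["contact_force"],st["wrist_torque"])
plan([640,-20,230],None)
C,im=snap("wrist","w3.png")
C2,im2=snap("scene","s3.png")
a=cv2.imread("pics/w3.png");b=cv2.imread("pics/s3.png")[110:300,180:400]
b=cv2.resize(b,None,fx=384/190,fy=384/190)
cv2.imwrite("pics/m3.png",cv2.resize(np.hstack([a,b]),None,fx=.83,fy=.83))
E
```

```text
[-1.18208957  0.05556067 -4.62430368] [0.00651007 0.03367926 0.00262239]
pos [643.1 164.2 230.5] yaw 170.1 F [-1.2  0.1 -4.6] w 18.4 t 6.45
tool shift [   0.3  -28.5 -182. ] spin 0.0
```

View pics/m3.png

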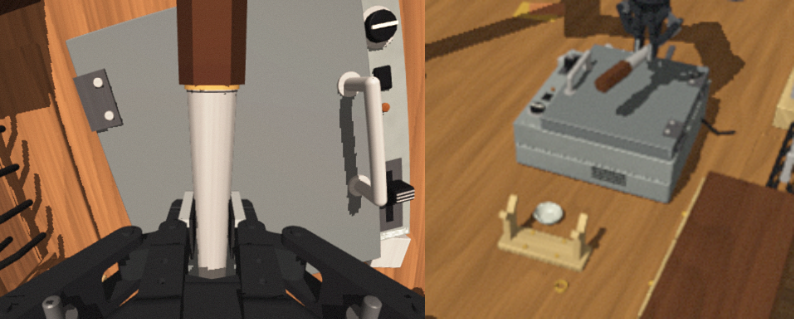

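The mandrel is held level and clear of the cover, with about 4.6 N load and almost no moment. The rest is clear in the scene view. I carry it beside the rest, turn it, and look.

```bash
python3 - <<'E'
from h import *
plan([585,-75,245],96)
E
```

```text
pos [642.4 163.8 228.6] yaw 170.1 F [-0.6 -0.1 -4.7] w 18.2 t 6.55
tool shift [ -16.1   15.7 -245.1] spin 74.1
```

Call:
{"api": "drive_tool", "payload": {
  "motion": [
    [-4,1,-12,0],
    [-4,1,-20,0],
    [-4,2,-30,0],
    [-4,2,-30,0],
    [0,2,-30,0],
    [0,2,-30,0],
    [0,2,-30,0],
    [0,2,-30,0],
    [0,2,-20,0],
    [0,0,-13,0]
  ]
}}

```text
clock: 7.38
position: [583.6, -78.1, 246.4]
ee_rot: [-0.454, 0.542, 0.455, 0.541]
contact_force: [0.5, 0.1, -3.8]
gripper_width: 18.3
```

Call:
{"api": "drive_tool", "payload": {
  "motion": [
    [0,0,0,3],
    [0,0,0,5],
    [0,0,0,7],
    [0,0,0,7],
    [0,0,0,7],
    [0,0,0,7],
    [0,0,0,7],
    [0,0,0,7],
    [0,0,0,7],
    [0,0,0,7]
  ]
}}

```text
clock: 8.22
position: [585.3, -75.2, 246.2]
ee_rot: [-0.097, 0.701, 0.097, 0.7]
contact_force: [-0.4, -0.0, -3.6]
gripper_width: 18.7
```

Call:
{"api": "drive_tool", "payload": {
  "motion": [
    [0,0,0,5],
    [0,0,0,3],
    [0,0,0,2],
    [0,0,0,0],
    [0,0,0,0],
    [0,0,0,0]
  ]
}}

```text
clock: 8.72
position: [585.5, -75.0, 246.3]
ee_rot: [-0.038, 0.706, 0.038, 0.706]
contact_force: [-0.3, -0.4, -4.3]
gripper_width: 18.2
```

```bash
python3 - <<'E'
from h import *
plan([585,-75,245],96)
C,im=snap("wrist","w4.png")
print(proj(C,[[665,-150,85],[522,-166,85],[593,-158,70]]))
E
```

```text
pos [585.5 -75.  246.3] yaw 96.2 F [-0.3 -0.4 -4.3] w 18.2 t 8.72
tool shift [ 1.3  0.  -0.5] spin 0.2
[[178.13455746 240.27016963]
 [167.5169239  101.97901093]
 [176.44939236 171.6470288 ]]
```

View pics/w4.png

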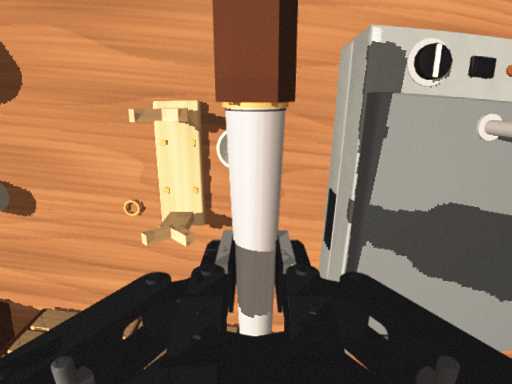

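The rest is at left. Its foot corners are near (154,102), (200,101), (205,222) and (160,224), with the uprights at both ends. I zoom in for the notches.

```bash
python3 - <<'E'
from h import *
im=cv2.imread("pics/w4.png")
cv2.imwrite("pics/c4.png",cv2.resize(im[90:255,115:220],None,fx=3.6,fy=3.6,interpolation=cv2.INTER_CUBIC))
C=cam("wrist")
q=[(154,102),(200,101),(205,222),(160,224)]
for z in (10,15): 
    p=onz(C,q,z); print(z,p.round(0)[:,:2].tolist(),p.mean(0),np.linalg.norm(p[0]-p[1]),np.linalg.norm(p[1]-p[2]))
E
```

```text
10 [[525.0, -203.0], [519.0, -148.0], [672.0, -132.0], [681.0, -192.0]] [ 599.10895693 -168.5875315    10.        ] 55.46406887251897 153.7315629589775
15 [[525.0, -201.0], [519.0, -147.0], [670.0, -131.0], [679.0, -190.0]] [ 598.01019877 -167.4490683    15.        ] 54.73017260885178 151.6973988243082
```

View pics/c4.png

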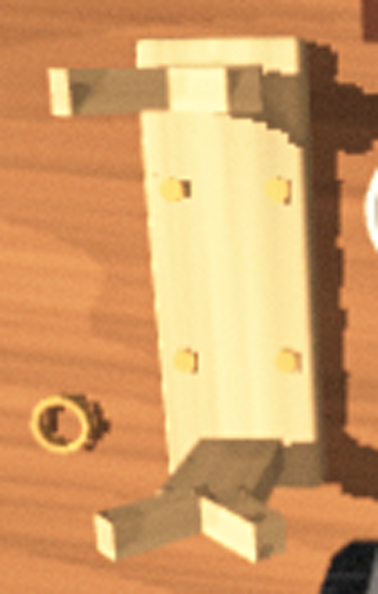

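```bash
python3 - <<'E'
from h import *
C=cam("wrist")
f=lambda u,v:(115+u/3.6,90+v/3.6)
V=onz(C,[f(201,518),f(168.5,89)],70);d=(V[0]-V[1])[:2];print(V,np.linalg.norm(d),"axis",np.degrees(np.arctan2(d[1],d[0])))
T=onz(C,[f(60,92),f(246,90),f(105,537),f(270,537)],90);print(T,(T[0]+T[1])/2,(T[2]+T[3])/2)
q=[f(137,40),f(300,40),f(318,483),f(165,490)]
c=V.mean(0)[:2];a=np.arctan2(d[1],d[0]); u=np.array([np.cos(a),np.sin(a)])
P=c-u*17; print("mid",c,"tcp",P)
plan([*P,130],np.degrees(a)+90)
E
```

```text
[[ 665.52416985 -161.81579874   70.        ]
 [ 535.49482238 -175.39834851   70.        ]] 130.7368228991025 axis 5.963351226238534
[[ 537.77139836 -198.70776055   90.        ]
 [ 532.54390119 -148.97294629   90.        ]
 [ 665.54415669 -185.37196741   90.        ]
 [ 659.91951406 -136.26129615   90.        ]] [ 535.15764977 -173.84035342   90.        ] [ 662.73183538 -160.81663178   90.        ]
mid [ 600.50949612 -168.60707362] tcp [ 583.60149072 -170.37324279]
pos [585.6 -74.9 246.3] yaw 96.2 F [ 0.  -0.1 -3.7] w 17.8 t 8.77
tool shift [116.3 -94.7 -12.2] spin 0.2
```

The notches come out 130.7 mm apart with an axis at 6.0°. The upright tops and the foot centre agree to about 2 mm, so I place it.

Call:
{"api": "drive_tool", "payload": {
  "motion": [
    [0,-12,0,0],
    [0,-25,-1,0],
    [0,-30,0,0],
    [0,-18,-1,0],
    [0,-10,0,0],
    [15,0,0,0],
    [30,0,0,0],
    [40,0,0,0],
    [35,0,0,0],
    [20,0,0,0]
  ]
}}

```text
clock: 9.6
position: [591.2, -169.0, 101.9]
ee_rot: [-0.037, 0.708, 0.038, 0.704]
contact_force: [-1.0, 0.0, -4.5]
gripper_width: 18.1
```

Call:
{"api": "drive_tool", "payload": {
  "motion": [
    [10,0,0,0],
    [0,0,0,0],
    [0,0,0,0],
    [0,0,0,0]
  ]
}}

```text
clock: 9.93
position: [595.7, -169.6, 98.6]
ee_rot: [-0.039, 0.705, 0.038, 0.708]
contact_force: [0.1, -0.4, -4.2]
gripper_width: 18.1
```

```bash
python3 - <<'E'
from h import *
plan([583.1,-169.8,74],96)
C,im=snap("wrist","w5.png")
C2,_=snap("scene","s5.png")
print(proj(C2,[600,-168,83]))
a=cv2.imread("pics/w5.png");b=cv2.imread("pics/s5.png")[180:300,180:320]
cv2.imwrite("pics/m5.png",cv2.resize(np.hstack([a,cv2.resize(b,(448,384),interpolation=cv2.INTER_CUBIC)]),None,fx=.83,fy=.83))
E
```

```text
pos [ 595.7 -169.6   98.6] yaw 96.2 F [ 0.1 -0.4 -4.2] w 18.1 t 9.93
tool shift [ 24.5   1.2 -12.7] spin 0.2
[[250.58665384 238.54004112]]
```

View pics/m5.png

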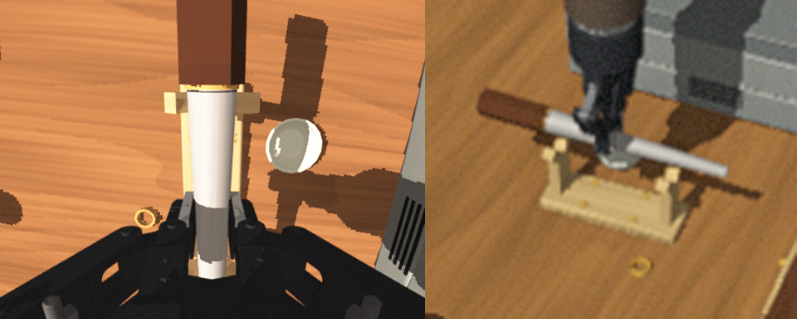

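The mandrel is aligned over the notches (the near upright straddles the taper at row ~100), but the tool is 12.7 mm too far in +x. I correct that and lower.

Call:
{"api": "drive_tool", "payload": {
  "motion": [
    [0,1,-7,0],
    [0,0,-6,0],
    [0,0,0,0],
    [6,0,0,0],
    [5,0,0,0],
    [3,0,0,0],
    [2,0,0,0],
    [2,0,0,0],
    [0,0,0,0]
  ]
}}

```text
clock: 10.78
position: [580.6, -169.7, 77.5]
ee_rot: [-0.038, 0.707, 0.038, 0.706]
contact_force: [-0.1, 0.2, -3.3]
gripper_width: 18.3
```

Call:
{"api": "drive_tool", "payload": {
  "motion": [
    [1,0,0,0],
    [1,0,0,0],
    [1,0,0,0],
    [0,0,0,0],
    [0,0,0,0]
  ]
}}

```text
clock: 11.2
position: [581.1, -169.8, 75.5]
ee_rot: [-0.038, 0.706, 0.038, 0.706]
contact_force: [0.4, -1.0, -3.9]
gripper_width: 18.4
```

Call:
{"api": "drive_tool", "payload": {
  "motion": [
    [0.5,0,1,0],
    [1,0,1,0],
    [1,0,0,0],
    [0,0,0,0],
    [0,0,0,0]
  ]
}}

```text
clock: 11.62
position: [583.2, -170.5, 74.1]
ee_rot: [-0.039, 0.706, 0.038, 0.706]
contact_force: [-2.9, -4.3, 4.5]
gripper_width: 18.3
```

Call:
{"api": "drive_tool", "payload": {
  "motion": [
    [1,0,0,0],
    [1,0,0,0],
    [0,0,0,0],
    [0,0,0,0]
  ]
}}

```text
clock: 11.95
position: [583.4, -170.7, 73.8]
ee_rot: [-0.039, 0.705, 0.037, 0.707]
contact_force: [-4.6, -3.8, 11.9]
gripper_width: 18.2
```

Contact comes at the expected height, with 12 N up. I release and look.

Call:
{"api": "drive_tool", "payload": {
  "motion": [
    [-1,0,0,0],
    [0,0,0,0],
    [0,0,0,0],
    [0,0,0,0],
    [0,0,0,0],
    [0,0,0,0],
    [0,0,0,0],
    [0,0,0,0],
    [0,0,0,0]
  ],
  "grip": 45
}}

```text
clock: 12.7
position: [582.8, -169.5, 71.7]
ee_rot: [-0.038, 0.706, 0.038, 0.706]
contact_force: [-0.6, -0.0, 0.0]
gripper_width: 45.1
```

Call:
{"api": "drive_tool", "payload": {
  "motion": [
    [-5,0,0,0],
    [-15,0,0,0],
    [-25,0,0,0],
    [-35,0,0,0],
    [-35,0,0,0],
    [-30,0,0,0],
    [-15,0,0,0],
    [0,0,0,0],
    [0,0,0,0]
  ]
}}

```text
clock: 13.45
position: [583.0, -169.5, 233.1]
ee_rot: [-0.038, 0.705, 0.038, 0.707]
contact_force: [-0.4, -0.0, -0.4]
gripper_width: 45.4
```

```bash
python3 - <<'E'
from h import *
plan([507,161,260],-177.5)
C,im=snap("wrist","w6.png")
C2,_=snap("scene","s6.png")
a=cv2.imread("pics/w6.png");b=cv2.imread("pics/s6.png")[180:300,180:320]
cv2.imwrite("pics/m6.png",cv2.resize(np.hstack([a,cv2.resize(b,(448,384),interpolation=cv2.INTER_CUBIC)]),None,fx=.83,fy=.83))
E
```

```text
pos [ 583.  -169.5  233.1] yaw 96.1 F [-0.4 -0.  -0.4] w 45.4 t 13.45
tool shift [-27.  336.7 -40.1] spin -86.4
```

View pics/m6.png

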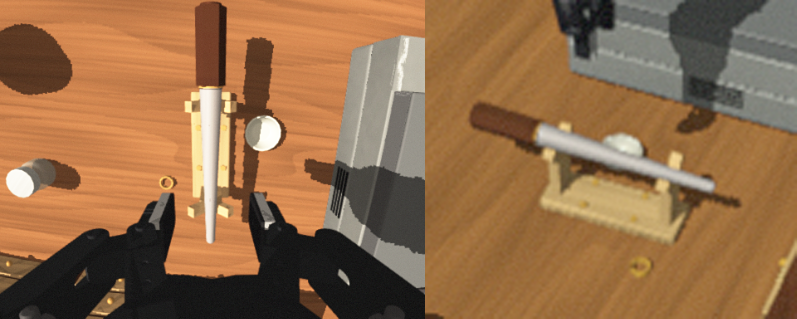

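The mandrel lies in both notches with nothing else disturbed. Now I go to the handle.

Call:
{"api": "drive_tool", "payload": {
  "motion": [
    [-10,20,-2,0],
    [-10,35,-4,0],
    [-10,40,-5,0],
    [0,41,-5,0],
    [0,41,-5,0],
    [0,41,-5,0],
    [0,41,-5,0],
    [0,41,-5,0],
    [0,30,-4,0],
    [0,7,0,0]
  ]
}}

```text
clock: 14.38
position: [505.3, 164.7, 260.2]
ee_rot: [-0.04, 0.707, 0.039, 0.705]
contact_force: [0.2, -0.1, -0.8]
gripper_width: 45.4
```

Call:
{"api": "drive_tool", "payload": {
  "motion": [
    [0,0,0,-7],
    [0,0,0,-7],
    [0,0,0,-7],
    [0,0,0,-7],
    [0,0,0,-7],
    [0,0,0,-7],
    [0,0,0,-7],
    [0,0,0,-7],
    [0,0,0,-7],
    [0,0,0,-7]
  ]
}}

```text
clock: 15.22
position: [506.5, 160.5, 260.2]
ee_rot: [-0.437, 0.557, 0.438, 0.554]
contact_force: [-0.9, -0.1, -0.9]
gripper_width: 44.9
```

Call:
{"api": "drive_tool", "payload": {
  "motion": [
    [0,0,0,-7],
    [0,0,0,-7],
    [0,0,0,-2],
    [0,0,0,0],
    [0,0,0,0]
  ]
}}

```text
clock: 15.63
position: [506.7, 160.7, 260.7]
ee_rot: [-0.509, 0.492, 0.509, 0.49]
contact_force: [-0.2, 0.6, -0.3]
gripper_width: 44.8
```

```bash
python3 - <<'E'
from h import *
plan([507,161,200],-177.5)
C,im=snap("wrist","w7.png")
print(proj(C,[[507,161,175],[509,111,175],[505,211,175],[453,234,139]]).round(0))
E
```

```text
pos [506.7 160.7 260.7] yaw -177.9 F [-0.2  0.6 -0.3] w 44.8 t 15.63
tool shift [60.7 -0.5  0.3] spin -0.4
[[254. 198.]
 [254. 133.]
 [255. 257.]
 [308. 262.]]
```

View pics/w7.png

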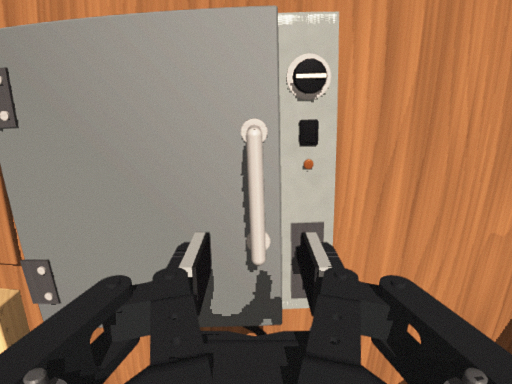

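The bar runs from (255,130) to (260,262), about centred between the fingers. The slide's plate is partly behind the right finger near (308,240).

```bash
python3 - <<'E'
from h import *
C=cam("wrist")
h=onz(C,[(255,134),(260,257)],176);d=h[1]-h[0];print(h,h.mean(0),np.linalg.norm(d),np.degrees(np.arctan2(d[1],d[0]))-90)
P=h.mean(0);plan([P[0],P[1],158],-180+np.degrees(np.arctan2(d[1],d[0]))-90)
E
```

```text
[[508.45387557 111.7038605  176.        ]
 [500.88059079 210.90334953 176.        ]] [504.66723318 161.30360501 176.        ] 99.48815641438217 4.3657198198422975
pos [506.8 160.8 260.9] yaw -177.9 F [-0.5 -0.8 -0. ] w 45.1 t 15.68
tool shift [102.9   1.9   0.7] spin -2.3
```

Call:
{"api": "drive_tool", "payload": {
  "motion": [
    [0,1,0,-1],
    [20,0,0,0],
    [25,0,0,0],
    [20,0,0,0],
    [15,0,0,0],
    [10,0,0,0],
    [7,0,0,0],
    [5,0,0,0],
    [0,0,0,0],
    [0,0,0,0]
  ]
}}

```text
clock: 16.52
position: [506.4, 161.4, 160.3]
ee_rot: [0.514, -0.486, -0.513, -0.486]
contact_force: [0.4, 0.3, 0.2]
gripper_width: 44.9
```

Call:
{"api": "drive_tool", "payload": {
  "motion": [
    [0,0,0,0],
    [0,0,0,0],
    [0,0,0,0],
    [0,0,0,0],
    [0,0,0,0],
    [0,0,0,0],
    [0,0,0,0],
    [0,0,0,0],
    [0,0,0,0]
  ],
  "grip": 2
}}

```text
clock: 17.27
position: [505.8, 161.3, 160.7]
ee_rot: [-0.514, 0.486, 0.514, 0.486]
contact_force: [-4.0, 0.6, 6.2]
gripper_width: 9.9
```

Gripped (the reading runs about 2 mm low, as with the mandrel). Now a gentle tug.

Call:
{"api": "drive_tool", "payload": {
  "motion": [
    [-1,-0.3,0,0],
    [-1,-0.3,0,0],
    [-1,-0.2,0,0],
    [-1,-0.2,0,0],
    [0,0,0,0],
    [0,0,0,0]
  ]
}}

```text
clock: 17.77
position: [506.4, 161.3, 163.1]
ee_rot: [-0.513, 0.487, 0.514, 0.486]
contact_force: [-3.6, 4.5, -3.5]
gripper_width: 10.0
```

Call:
{"api": "drive_tool", "payload": {
  "motion": [
    [-1,-0.3,0,0],
    [-1,-0.3,0,0],
    [-1,-0.2,0,0],
    [-1,-0.2,0,0],
    [0,0,0,0],
    [0,0,0,0]
  ]
}}

```text
clock: 18.27
position: [506.3, 161.3, 163.6]
ee_rot: [-0.512, 0.488, 0.514, 0.485]
contact_force: [2.6, 4.4, -25.6]
gripper_width: 9.8
```

The cover stopped dead after about 3 mm of rise while the load grew to 26 N, so the catch has caught. I lower it, let go and go to the slide.

Call:
{"api": "drive_tool", "payload": {
  "motion": [
    [2,0.5,0,0],
    [2,0.5,0,0],
    [2,0.5,0,0],
    [2,0.5,0,0],
    [0,0,0,0],
    [0,0,0,0]
  ]
}}

```text
clock: 18.77
position: [505.8, 161.3, 160.8]
ee_rot: [0.514, -0.486, -0.514, -0.486]
contact_force: [-4.5, 3.5, -3.2]
gripper_width: 9.8
```

Call:
{"api": "drive_tool", "payload": {
  "motion": [
    [0,0,0,0],
    [0,0,0,0],
    [0,0,0,0],
    [0,0,0,0],
    [0,0,0,0],
    [0,0,0,0],
    [0,0,0,0]
  ],
  "grip": 45
}}

```text
clock: 19.35
position: [506.2, 161.1, 160.0]
ee_rot: [0.514, -0.486, -0.513, -0.486]
contact_force: [0.0, 0.8, 0.1]
gripper_width: 45.3
```

Call:
{"api": "drive_tool", "payload": {
  "motion": [
    [-10,0,0,0],
    [-25,0,0,0],
    [-30,0,0,0],
    [-25,0,0,0],
    [-10,0,0,0],
    [0,0,0,0]
  ]
}}

```text
clock: 19.85
position: [507.4, 161.9, 263.4]
ee_rot: [0.514, -0.484, -0.513, -0.488]
contact_force: [0.2, 0.7, 0.3]
gripper_width: 45.3
```

```bash
python3 - <<'E'
from h import *
plan([453,165,230],None)
C,im=snap("wrist","w8.png")
print(proj(C,[[453,234,139],[453,226,139],[453,242,139],[453,200,110]]).round(0))
E
```

```text
pos [507.4 161.9 263.4] yaw -176.8 F [0.2 0.7 0.3] w 45.3 t 19.85
tool shift [33.1 54.3  6. ] spin 0.0
[[308. 260.]
 [309. 252.]
 [307. 267.]
 [307. 216.]]
```

Call:
{"api": "drive_tool", "payload": {
  "motion": [
    [0,15,10,0],
    [0,25,18,0],
    [0,12,10,0],
    [25,0,0,0],
    [30,0,0,0],
    [30,0,0,0],
    [0,0,0,0],
    [0,0,0,0]
  ],
  "grip": 0
}}

```text
clock: 20.57
position: [450.8, 195.2, 172.8]
ee_rot: [-0.514, 0.488, 0.514, 0.484]
contact_force: [0.6, -0.2, 1.2]
gripper_width: -0.0
```

```bash
python3 - <<'E'
from h import *
plan([454,198,122])
C,im=snap("wrist","w9.png")
E
```

```text
pos [450.8 195.2 172.8] yaw -176.8 F [ 0.6 -0.2  1.2] w -0.0 t 20.57
tool shift [50.8 -3.6  2.9] spin 0.0
```

View pics/w9.png

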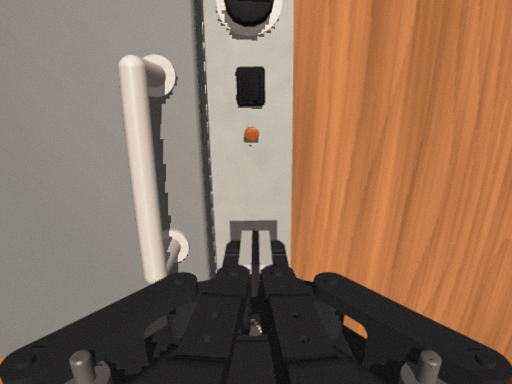

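The closed fingers are centred over the deck in line with the plate at (253,228), and the slide is hidden behind them. I go down on its right-hand side and push left.

Call:
{"api": "drive_tool", "payload": {
  "motion": [
    [10,-3,1,0],
    [20,0,0,0],
    [10,0,0,0],
    [6,0,0,0],
    [4,0,0,0],
    [0,0,0,0],
    [0,0,0,0]
  ]
}}

```text
clock: 21.2
position: [455.5, 197.8, 125.5]
ee_rot: [0.514, -0.486, -0.513, -0.487]
contact_force: [-0.1, -0.2, -0.2]
gripper_width: 0.1
```

Call:
{"api": "drive_tool", "payload": {
  "motion": [
    [0,0,3,0],
    [0,0,3,0],
    [0,0,3,0],
    [0,0,3,0],
    [0,0,2,0],
    [0,0,2,0],
    [0,0,2,0],
    [0,0,2,0]
  ]
}}

```text
clock: 21.87
position: [453.7, 217.3, 124.8]
ee_rot: [0.514, -0.486, -0.513, -0.486]
contact_force: [1.5, -3.0, 1.2]
gripper_width: -0.3
```

Call:
{"api": "drive_tool", "payload": {
  "motion": [
    [0,0,2,0],
    [0,0,2,0],
    [0,0,2,0],
    [0,0,2,0],
    [0,0,2,0],
    [0,0,2,0]
  ]
}}

```text
clock: 22.37
position: [452.9, 229.3, 124.8]
ee_rot: [-0.514, 0.486, 0.514, 0.486]
contact_force: [-0.2, -3.3, 2.2]
gripper_width: -0.3
```

Contact near y≈216, with 3 N resisting as the slide moves. I continue to the stop.

Call:
{"api": "drive_tool", "payload": {
  "motion": [
    [0,0,2,0],
    [0,0,2,0],
    [0,0,2,0],
    [0,0,1,0],
    [0,0,1,0],
    [0,0,1,0],
    [0,0,1,0],
    [0,0,0,0]
  ]
}}

```text
clock: 23.03
position: [452.4, 239.5, 124.7]
ee_rot: [-0.513, 0.486, 0.514, 0.486]
contact_force: [-0.8, -3.0, 1.0]
gripper_width: 0.1
```

Call:
{"api": "drive_tool", "payload": {
  "motion": [
    [0,0,1,0],
    [0,0,1,0],
    [0,0,1,0],
    [0,0,0,0],
    [0,0,0,0]
  ]
}}

```text
clock: 23.45
position: [452.2, 241.0, 124.7]
ee_rot: [0.514, -0.487, -0.513, -0.485]
contact_force: [1.2, -7.1, 2.8]
gripper_width: -0.1
```

Call:
{"api": "drive_tool", "payload": {
  "motion": [
    [0,0,1,0],
    [0,0,1,0],
    [0,0,0,0],
    [0,0,0,0]
  ]
}}

```text
clock: 23.78
position: [452.1, 241.1, 124.7]
ee_rot: [0.514, -0.488, -0.512, -0.484]
contact_force: [1.9, -12.1, 3.7]
gripper_width: 0.0
```

Hard stop at y=241, about 25 mm of travel. I back off, rise, and return to the handle.

Call:
{"api": "drive_tool", "payload": {
  "motion": [
    [0,0,-4,0],
    [0,0,-10,0],
    [-20,0,0,0],
    [-35,0,0,0],
    [-35,0,0,0],
    [-25,0,0,0],
    [0,0,-20,0],
    [0,-20,-30,0],
    [0,-35,-15,0],
    [0,0,0,0]
  ]
}}

```text
clock: 24.62
position: [516.2, 167.5, 240.2]
ee_rot: [0.513, -0.485, -0.512, -0.489]
contact_force: [0.6, 1.2, -0.0]
gripper_width: 0.2
```

Call:
{"api": "drive_tool", "payload": {
  "motion": [
    [0,0,0,0],
    [0,0,0,0],
    [0,0,0,0],
    [0,0,0,0],
    [0,0,0,0],
    [0,0,0,0],
    [0,0,0,0]
  ],
  "grip": 45
}}

```text
clock: 25.2
position: [511.3, 168.9, 240.0]
ee_rot: [0.514, -0.486, -0.514, -0.486]
contact_force: [-0.7, 0.4, -0.2]
gripper_width: 44.8
```

```bash
python3 - <<'E'
from h import *
plan([505.8,161.3,160],-176.8)
E
```

```text
pos [511.3 168.9 240. ] yaw -176.8 F [-0.7  0.4 -0.2] w 44.8 t 25.20
tool shift [80.   6.  -7.3] spin -0.0
```

Call:
{"api": "drive_tool", "payload": {
  "motion": [
    [0,6,-7,0],
    [20,0,0,0],
    [25,0,0,0],
    [18,0,0,0],
    [10,0,0,0],
    [5,0,0,0],
    [2,0,0,0],
    [0,0,0,0],
    [0,0,0,0]
  ]
}}

```text
clock: 25.95
position: [506.6, 161.5, 160.9]
ee_rot: [0.514, -0.485, -0.513, -0.487]
contact_force: [0.7, 0.9, -0.1]
gripper_width: 44.9
```

Call:
{"api": "drive_tool", "payload": {
  "motion": [
    [0,0,0,0],
    [0,0,0,0],
    [0,0,0,0],
    [0,0,0,0],
    [0,0,0,0],
    [0,0,0,0],
    [0,0,0,0],
    [0,0,0,0],
    [0,0,0,0]
  ],
  "grip": 2
}}

```text
clock: 26.7
position: [505.8, 161.3, 160.6]
ee_rot: [0.514, -0.486, -0.514, -0.486]
contact_force: [-3.8, 1.3, 6.3]
gripper_width: 9.8
```

Call:
{"api": "drive_tool", "payload": {
  "motion": [
    [-2,-0.5,0,0],
    [-2,-0.5,0,0],
    [-2,-0.5,0,0],
    [-2,-0.5,0,0],
    [0,0,0,0],
    [0,0,0,0]
  ]
}}

```text
clock: 27.2
position: [507.5, 161.4, 167.4]
ee_rot: [-0.513, 0.486, 0.514, 0.486]
contact_force: [-1.8, 3.4, -4.7]
gripper_width: 9.6
```

The cover is free now: it follows 7 mm up at about 5 N. I lift it along the arc.

Call:
{"api": "drive_tool", "payload": {
  "motion": [
    [-7,-2,0,0],
    [-7,-2,0,0],
    [-10,-4,0,0],
    [-10,-4,0,0],
    [-10,-5,0,0],
    [-9,-5,0,0],
    [0,0,0,0],
    [0,0,0,0]
  ]
}}

```text
clock: 27.87
position: [530.0, 163.0, 222.4]
ee_rot: [-0.513, 0.486, 0.514, 0.487]
contact_force: [-4.4, 4.1, -3.0]
gripper_width: 9.8
```

```bash
cat >> h.py <<'E'
def cover():
    st=arm.read_state(); d=np.array(st["position"])-[505.8,161.3,160.6]
    a=np.radians(3.1); x=d[0]*np.cos(a)+d[1]*np.sin(a); v=np.array([-238+x,61+d[2]])
    print("r %.1f (245.7) angle %.1f"%(np.hypot(*v),np.degrees(np.arctan2(v[1],-v[0]))-14.37),"lat %.1f"%(-d[0]*np.sin(a)+d[1]*np.cos(a)))
    p=np.radians(40.5+14.37); print("to go x,z",-245.7*np.cos(p)-v[0],245.7*np.sin(p)-v[1]); plan(st["position"])
E
python3 -c "
from h import *
cover()"
```

```text
r 246.5 (245.7) angle 15.5 lat 0.4
to go x,z 72.31006554054443 78.11469293935912
pos [530.  163.  222.4] yaw -176.9 F [-4.4  4.1 -3. ] w 9.8 t 27.87
tool shift [0. 0. 0.] spin 0.0
```

Call:
{"api": "drive_tool", "payload": {
  "motion": [
    [-9,-5,0,0],
    [-9,-6,0,0],
    [-9,-6,0,0],
    [-9,-7,0,0],
    [-8,-7,0,0],
    [-8,-7,0,0],
    [0,0,0,0],
    [0,0,0,0]
  ]
}}

```text
clock: 28.53
position: [568.0, 165.7, 274.3]
ee_rot: [-0.513, 0.485, 0.514, 0.487]
contact_force: [-2.8, 6.0, -2.5]
gripper_width: 9.7
```

```bash
python3 -c "
from h import *
cover()"
```

```text
r 247.8 (245.7) angle 30.5 lat 1.1
to go x,z 34.288971819213884 26.225324077338712
pos [568.  165.7 274.3] yaw -176.8 F [-2.8  6.  -2.5] w 9.7 t 28.53
tool shift [0. 0. 0.] spin 0.0
```

Call:
{"api": "drive_tool", "payload": {
  "motion": [
    [-7,-7,-0.5,0],
    [-7,-8,-0.5,0],
    [-6,-8,0,0],
    [-4,-8,0,0],
    [-2,-3,0,0],
    [0,0,0,0],
    [0,0,0,0],
    [0,0,0,0],
    [0,0,0,0],
    [0,0,0,0]
  ]
}}

```text
clock: 29.37
position: [600.2, 168.0, 302.8]
ee_rot: [-0.513, 0.484, 0.515, 0.487]
contact_force: [-10.1, 9.9, 7.4]
gripper_width: 9.8
```

```bash
python3 -c "
from h import *
cover()
# mandrel still at rest: compare the scene crop with that after placing
C,im=snap('scene','s9.png'); a=cv2.imread('pics/s6.png')[200:260,200:290].astype(int);b=cv2.imread('pics/s9.png')[200:260,200:290].astype(int)
d=abs(a-b).max(2)>40; print('changed px near rest',d.sum(), np.argwhere(d).mean(0)+[200,200] if d.any() else '')
"
```

```text
r 248.7 (245.7) angle 40.4 lat 1.6
to go x,z 1.951972533551185 -2.256333216360474
pos [600.2 168.  302.8] yaw -176.7 F [-10.1   9.9   7.4] w 9.8 t 29.37
tool shift [0. 0. 0.] spin 0.0
changed px near rest 320 [212.80625  280.915625]
```

About 40.4°. A residual 12 N radial and 10 N sideways strain remains, so I ease it slightly and hold.

Call:
{"api": "drive_tool", "payload": {
  "motion": [
    [-1.2,0.9,1,0],
    [0,0,1,0],
    [0,0,0,0],
    [0,0,0,0],
    [0,0,0,0],
    [0,0,0,0],
    [0,0,0,0],
    [0,0,0,0],
    [0,0,0,0],
    [0,0,0,0]
  ]
}}

```text
clock: 30.25
position: [599.5, 168.0, 302.4]
ee_rot: [-0.513, 0.486, 0.514, 0.486]
contact_force: [-6.8, 5.2, 1.5]
gripper_width: 9.7
```

```bash
python3 -c "
from h import *
cover()
a=cv2.imread('pics/s6.png').astype(int);b=cv2.imread('pics/s9.png').astype(int)
d=abs(a-b).max(2)>40; print('mandrel region',d[205:260,215:268].sum())
C,im=snap('scene','s10.png')
# handle bar as seen now against the computed bar ends at the TCP
M=R.from_quat(arm.read_state()['ee_rot']).as_matrix();p=np.array(arm.read_state()['position'])+[0,0,15]
for s in (-40,-30,30,40):
    q=proj(C,p+s*M[:,2])[0].round().astype(int); print(s,q,im[q[1]-1:q[1]+2,q[0]-1:q[0]+2].reshape(-1,3).max(0))
"
```

```text
r 248.8 (245.7) angle 40.2 lat 1.6
to go x,z 2.6977072168300538 -1.8590310714292286
pos [599.5 168.  302.4] yaw -176.8 F [-6.8  5.2  1.5] w 9.7 t 30.25
tool shift [0. 0. 0.] spin 0.0
mandrel region 0
-40 [296 121] [193 189 179]
-30 [297 120] [194 191 183]
30 [303 111] [153 150 146]
40 [304 110] [121 121 113]
```

The bar is still in the fingers, the forces are low and the mandrel hasn't moved, so I hand in the job.

```bash
python3 -c "
from bench import arm
arm.job_done(); s=arm.read_state(); print(s['position'],s['gripper_width'],s['contact_force'],s['clock'])"
```

```text
the job is handed in; nothing more can be done
the job is handed in; nothing more can be done
```

The job is done and handed in at about 30 s of the 72 s. The cover was held about half-way open, at 40° by the tool pose.

- **Mandrel:** It lies in both notches of its rest. A scene image taken with the cover up showed no change around it.
- **Catch:** It had caught. The cover stopped dead after about 3 mm with the pull at 26 N. I let go and pushed the thumb slide left about 25 mm to a hard stop, after which the cover swung up freely at about 5 N.
- **Cover:** The last check showed the bar still between the fingers (opening 9.7 mm) and under 10 N at the tool.

**Checks that disagreed:**
- The gripper opening read about 2 mm below the true diameter on both grasps.
- The handle's radius from the hinge came out about 3 mm larger than given. That suggests a small slip of the bar in the pads or a pose error, under 1° of cover angle.
- I compared pixels only around the mandrel's rest, not the other bench items. The tool went near none of the others.
- The state after handing in could not be read.

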